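Load the sample jar and latch the tray

ROBOT

A 6-joint arm with a two-finger parallel gripper is mounted at the origin on the work surface. World frame = base frame: x ahead of the robot, y to its left, z up, the work surface at z = 0. Lengths are in m, angles in rad, forces in N, time in s.
With the tool pointing down it reaches from about 0.425 to 0.95 m from the base axis. Payload 3.5 kg.
Tool frame: the origin (TCP) lies between the finger pads; the fingertips stand 17 mm ahead of it and the grasp point (between the pads) lies 2 mm behind it; z points along the fingers, y is the direction in which the jaws open and shut (so a half turn about z gives the same grasp; the last joint's range is limited). The gripper opens to 85 mm and grips with 20 to 120 N. Pads are 22 mm wide; open, the fingers measure 114 mm over their backs; the gripper's body (76 mm by 85 mm) begins 54 mm behind the grasp point. The pads swing forward as they close: fully open they stand 13 mm farther back than shut.
Start: joints at [1.198, 0.286, 1.577, -0, 1.279, -0.15], TCP at [0.149, 0.658, 0.248] pointing down, gripper open.
Joint ranges: [-2.77, 2.77], [-0.9, 2.22], [0.21, 2.48], [-1.53, 4.67], [0.24, 2.81], [-2.84, 2.84]. Speed limits (rad/s): [2.79, 2.79, 3.14, 3.14, 3.14, 3.14].

INTERFACE

Orientations are given as a unit quaternion [x, y, z, w].
In Python, from plant import ctrl gives the robot as it stands.
- The arm moves only by the tool carry_out, never from a script. Its argument "commands" is a list of rows, each an object with "delta_pos": the shift along the tool's x, y, z in m, a list of three; "delta_rot": the turn, a rotation vector about the tool's x, y, z in rad, a list of three; "claw": the opening in per cent of the stroke, from 0 (shut) to 100 (fully open). A call has 1 to 8 rows; each row is the pose to reach, as a shift and turn from the pose measured when the call began, along the tool's axes at that moment; what a row does not reach only later rows make up. A row lasts 1/12 s, in which the tool goes at most 41.7 mm and 7.16 degrees, less where a joint would pass 70% of its speed; a pose out of reach is approached as far as the arm can. A call with a gripper value outside its range is refused whole. The fingers move at their own pace and stop on an object; "force" is the grip in N (left out, the last holds). Time passes only in rows, so rows that repeat a pose let the fingers close. It gives the time, the measured TCP pose, the force and the opening at its end, in the units of the state.
- ctrl.get_state(): the state, without advancing time (a new reading comes with each control period).
- ctrl.read_camera(name): name is "side" or "top"; returns (picture, depth): 420x560x3 uint8, red, green, blue; 420x560 float32, m along the optical axis (not along the pixel's ray), 0 where there is no reading.
- ctrl.camera_info(name): a dict with "fx", "fy", "cx", "cy" (pixels), "k1" (the pictures are not rectified: a ray, as slopes to the right and down, at radius r is drawn at 1 + k1 r^2 times it, then the intrinsics apply), "rvec" (rotation vector, rad) and "tvec" (3), from world to camera coordinates, as OpenCV has them. Camera axes: x right, y down, z forward; pixel columns grow to the right and rows downward; lengths in m; the calibration is good to about 2 mm. A picture is of the moment at which its call begins. camera_info takes no time and is no camera call.
- ctrl.sign_off(): hands the job in, once; it reports no verdict.
The state is a dict: "time": time; "qpos": joint angles; "dq": joint speeds; "joint_efforts": joint torques, N m; "eef_pos": TCP position; "tcp_rot": TCP orientation; "contact_force": force on the tool from outside, world axes, zero at the start; "wrist_torque": the same for the moment, N m; "opening": opening from 0.0 (shut) to 1.0 (fully open).
Only numpy, scipy, OpenCV 4.12 (cv2) and the standard library are available. Lean on these libraries where they do the work, as an engineer would, in place of code of your own. Each camera call takes 0.05 s, during which the arm holds its last target.

TASK

Stand the blue-lidded sample jar upright in the raised white tray of the grey conditioning station, then press jar and tray down together until the push-push latch catches, and let go: the tray must stay down with the jar in it. One full press latches it and another full press would pop it up again. Leave the red-lidded jar where it stands.

Things in the scene. Friction and masses are not known exactly. Their poses are not given: they have to be found in the camera images.
- blue_jar_mid (a point): The sample jar to load: a closed white plastic cylinder with a flat blue lid, 46 mm in diameter over its whole height of 80 mm (lid included), 100 to 200 g, standing upright on the table. This point is its centre, 40 mm above its underside and 40 mm below the flat top of the lid; z points up along the jar.
- red_jar_mid (a point): A jar of the same size and shape with a red lid, to be left alone. The point is its centre, 40 mm above its underside; z points up.
- tray_floor (a point): Centre of the pocket floor of the white tray (moves with it; z up). Tray 74 mm square; pocket 66 mm square, open above, lip 10 mm high. It sits in the well at one end of a fixed dark grey station, 180 x 220 x 60 mm high, with a 12 mm knob and display on the deck beside it. Pocket floor 70 mm above the table when raised, about 51 mm when latched (lip about level with the deck).
- tray (a joint): Travel of the tray straight down, in m: 0 raised (start). Press past 0.025, up to the solid stop at 0.027, and let go: it rises a little and rests latched at about 0.0187. Let go sooner, it springs back to 0. Pressed to the stop again, it is released and rises. The spring pushes up with 6 N raised, 10 N at the stop (empty); a slow press takes 8 to 15 N on the lid.

How it is judged:
On the way:
1. the blue-lidded jar stands in the tray's pocket while the tray is still raised (horizontal distance between blue_jar_mid and tray_floor below 0.016 m and z of blue_jar_mid in the frame of tray_floor between 0.034 and 0.047 m and angle between blue_jar_mid's own z axis and vertical below 0.17 rad and value of joint tray below 0.015 m), for 0.1 s.
At the end, for the whole second after the job is handed in: The tray stays latched by itself (pressed-down reading between 0.0165 and 0.0215 m, at rest), with the blue-lidded jar standing in its pocket: within 16 mm of the pocket's centre, seated on its floor (centre 34 to 47 mm above it) and within 10 degrees of upright (horizontal distance between blue_jar_mid and tray_floor below 0.016 m and z of blue_jar_mid in the frame of tray_floor between 0.034 and 0.047 m and angle between blue_jar_mid's own z axis and vertical below 0.17 rad and value of joint tray between 0.0165 and 0.0215 m and velocity of joint tray between -0.01 and 0.01 m/s); the robot touches nothing.
It fails at once if the red-lidded jar is moved more than 30 mm (distance of red_jar_mid from where it was at the start of the episode above 0.03 m).
It also fails if it takes over 48 s, if anything falls off the work surface, if the arm or the gripper's body presses on something with over 40 N, if the wrist force passes 120 N, or if a joint passes its speed limit or range.

## Working session

There is one attempt and no reset: what is moved stays moved. The work goes in short steps, Python scripts to look and compute and a tool call to move; the robot and the scene stay as the last step left them, time stands still between calls to the robot, and variables do not carry over. Pictures are saved under pics/ and viewed, and the job is handed in when it is done.

Besides the shell and the picture viewer there is one more tool, called after ">>>" as name(argument=value, ...), one argument or row to a line, values as JSON. carry_out: Moves the arm, as the interface text tells. Its arguments: {"type":"object","properties":{"commands":{"type":"array"},"force":{"type":"number"}},"required":["commands"]}

```bash
mkdir -p pics; python3 - <<'E'
from plant import ctrl
import cv2,numpy as np
print(ctrl.get_state())
for n in("side","top"):
    p,d=ctrl.read_camera(n); cv2.imwrite(f"pics/{n}0.png",p[:,:,::-1]); np.savez(f"{n}0.npz",p=p,d=d); print(ctrl.camera_info(n))
E
```

```text
{'time': 0.0, 'qpos': array([ 1.19799596e+00,  2.87213181e-01,  1.57814567e+00, -2.91244968e-05,
        1.27860426e+00, -1.49983972e-01]), 'dq': array([ 0.00039547, -0.00010757,  0.00093955, -0.00020509, -0.00072983,
       -0.00044806]), 'joint_efforts': array([-2.48171301e-05, -4.05968320e+01, -2.92633152e+01, -2.37522509e-04,
        5.81684566e-03, -8.35865904e-06]), 'eef_pos': array([0.14890337, 0.6577499 , 0.24693241]), 'tcp_rot': array([ 1.11173616e-01,  9.93800293e-01, -1.14857254e-03, -2.92827619e-04]), 'contact_force': array([-0.68789504, -0.35114038,  0.35959842]), 'wrist_torque': array([0.02836568, 0.0394479 , 0.00916206]), 'opening': 1.001969540373341}
{'fx': 447.06161629283133, 'fy': 447.06161629283133, 'cx': 280.51101377302365, 'cy': 208.15273624643888, 'k1': -0.039393054129892, 'rvec': array([ 0.57756354, -2.78743223,  0.98999134]), 'tvec': array([0.47564511, 0.23580746, 0.73601636])}
{'fx': 395.47714967526366, 'fy': 395.47714967526366, 'cx': 273.6668146319896, 'cy': 206.85083771159967, 'k1': -0.023274748974866484, 'rvec': array([ 2.16396413, -2.11297655,  0.14890022]), 'tvec': array([-0.02385484,  0.54106352,  0.71370901])}
```

View pics/side0.png

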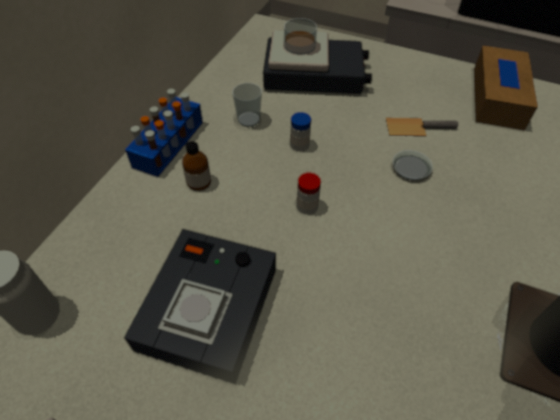

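View pics/top0.png

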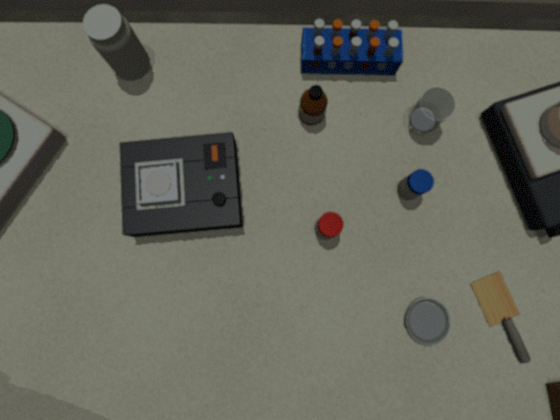

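The side view has the tray at about (197,308), the blue lid at (301,121) and the red lid at (309,183). The top view has the tray at (160,184), the blue lid at (420,181) and the red lid at (330,224). The arm is out of both views.

```bash
cat > h.py <<'E'
import cv2,numpy as np
from scipy.spatial.transform import Rotation as R
from plant import ctrl
def ray(n,uv):
    c=ctrl.camera_info(n); Rm=R.from_rotvec(c['rvec']).as_matrix()
    x=np.array([(uv[0]-c['cx'])/c['fx'],(uv[1]-c['cy'])/c['fy']]); s=x.copy()
    for _ in range(20): s=x/(1+c['k1']*(s@s))
    return -Rm.T@c['tvec'], Rm.T@np.array([s[0],s[1],1.])
def onplane(n,uv,z):
    o,d=ray(n,uv); return o+d*(z-o[2])/d[2]
def cross(a,b):
    (o1,d1),(o2,d2)=ray("side",a),ray("top",b)
    t=np.linalg.lstsq(np.c_[d1,-d2],o2-o1,rcond=None)[0]
    p,q=o1+t[0]*d1,o2+t[1]*d2
    return (p+q)/2,np.linalg.norm(p-q)
def blobs(p,lo,hi,box=None,amin=30):
    h=cv2.cvtColor(p,cv2.COLOR_RGB2HSV); m=cv2.inRange(h,lo,hi)
    if box is not None:
        k=np.zeros_like(m);k[box[1]:box[3],box[0]:box[2]]=255;m&=k
    m=cv2.morphologyEx(m,cv2.MORPH_OPEN,np.ones((2,2),np.uint8))
    cs=cv2.findContours(m,cv2.RETR_EXTERNAL,cv2.CHAIN_APPROX_NONE)[0]
    return sorted([c for c in cs if cv2.contourArea(c)>=amin],key=cv2.contourArea)[::-1]
E
python3 - <<'E'
from h import *
P={n:np.load(f"{n}0.npz")['p'] for n in("side","top")}
for name,lo,hi,bs,bt in(("blue",(105,120,60),(130,255,255),(280,105,325,155),(390,160,445,205)),("red",(0,150,80),(8,255,255),(290,165,330,215),(310,205,350,245))):
    for n,b in(("side",bs),("top",bt)):
        for c in blobs(P[n],lo,hi,b):
            # project contour on lid-top plane, fit circle
            w=np.array([onplane(n,q[0],.08)[:2] for q in c]); (cc,r)=cv2.minEnclosingCircle(w.astype(np.float32)*1000)
            print(name,n,cv2.contourArea(c),cv2.boundingRect(c),np.round(cc,1),round(r,1))
for n,b in(("side",(155,275,235,345)),("top",(130,155,190,212))):
    for c in blobs(P[n],(0,0,105),(180,70,255),b,100):
        r=cv2.minAreaRect(c); print(n,r,cv2.contourArea(c))
        w=np.array([onplane(n,q[0],.08)[:2] for q in c]).astype(np.float32)*1000
        print(cv2.minAreaRect(w))
    cv2.imwrite(f"pics/{n}_tray.png",cv2.resize(P[n][b[1]-50:b[3]+30,b[0]-30:b[2]+60,::-1],None,fx=4,fy=4))
o=[np.round(ray(n,(280,210))[0],3) for n in("side","top")];print(o)
E
```

```text
blue side 167.0 (293, 114, 19, 13) [ 587.3 -275.6] 21.5
blue top 400.5 (410, 171, 24, 23) [ 588.2 -280. ] 21.9
red side 258.5 (299, 174, 22, 16) [ 505.  -112.1] 21.4
red top 411.5 (320, 214, 24, 24) [ 505.1 -115.7] 21.7
side ((194.30734252929688, 306.1422119140625), (49.90275192260742, 44.34735870361328), 16.69924545288086) 1508.0
((575.7109985351562, 205.039794921875), (72.56488037109375, 72.26963806152344), 6.651519775390625)
top ((160.2069091796875, 184.48277282714844), (46.33938217163086, 48.33246994018555), 85.2363510131836) 1387.5
((572.50048828125, 197.16744995117188), (85.88092041015625, 87.47687530517578), 7.054638862609863)
[array([0.331, 0.447, 0.717]), array([ 0.429, -0.02 ,  0.786])]
```

View pics/top_tray.png

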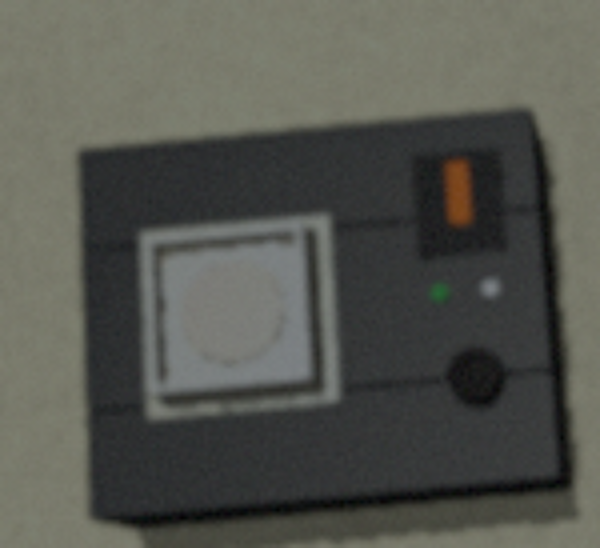

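View pics/side_tray.png

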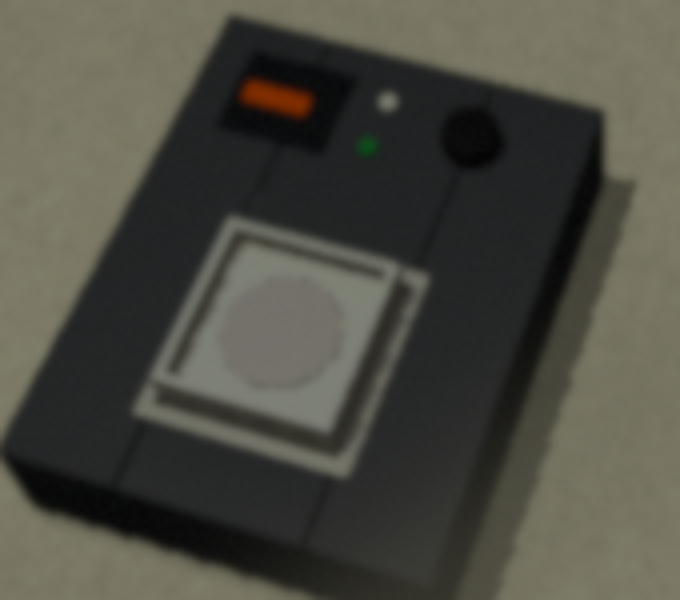

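The crops show a pale round disc on the pocket floor (crop centres: top (233,313), side (281,332)) and a light bezel frame on the deck around the tray. I'll measure both.

```bash
python3 - <<'E'
from h import *
T=lambda q:np.array(q)/4+[100,105]-.375
S=lambda q:np.array(q)/4+[125,225]-.375
print("disc",onplane("top",T((233,313)),.07),onplane("side",S((281,332)),.07),cross(S((281,332)),T((233,313))))
for n,f,c in(("top",T,[(138,230),(332,213),(342,402),(150,418)]),("side",S,[(134,413),(230,213),(428,272),(347,478)])):
    w=np.array([onplane(n,f(q),.06)[:2] for q in c]); print("bezel",n,w.mean(0),[np.linalg.norm(w[i]-w[i-1]) for i in range(4)],np.degrees([np.arctan2(*(w[i]-w[i-1])[::-1]) for i in range(4)]))
for n,f,c in(("side",S,[(150,382),(232,220),(402,272),(335,436)]),):
    w=np.array([onplane(n,f(q),.08)[:2] for q in c]); print("traytop",n,w.mean(0),[np.linalg.norm(w[i]-w[i-1]) for i in range(4)])
print("station corners top",[onplane("top",T(q),.06)[:2].round(3) for q in((82,152),(528,110),(568,480),(95,518))])
E
```

```text
disc [0.5770789  0.20481914 0.07      ] [0.57787797 0.20396056 0.07      ] (array([0.57705407, 0.20445901, 0.07142222]), np.float64(0.0005438858139427077))
bezel top [0.57833043 0.20443632] [np.float64(0.09094927478337661), np.float64(0.09278568900274863), np.float64(0.09119685372018385), np.float64(0.09011005665724753)] [   8.04643606  -83.68439015 -173.63982233   96.13182153]
bezel side [0.57844417 0.20255507] [np.float64(0.08924391697259472), np.float64(0.0929714389814), np.float64(0.08926705934538916), np.float64(0.09134812489202199)] [   6.60068945  -82.58185754 -174.44131708   97.42741319]
traytop side [0.57599571 0.20522376] [np.float64(0.07585202505364129), np.float64(0.07413709836514014), np.float64(0.07453521857828432), np.float64(0.07165775398054774)]
station corners top [array([0.656, 0.286]), array([0.681, 0.073]), array([0.504, 0.047]), array([0.481, 0.266])]
```

```bash
cat >> h.py <<'E'
def go(x,y,z,yaw=167.2):
    s=ctrl.get_state(); q=R.from_quat(s['tcp_rot']); p=s['eef_pos']
    a=np.radians(yaw)
    X=np.array([np.cos(a),np.sin(a),0]); Z=np.array([0,0,-1.]); M=np.c_[X,np.cross(Z,X),Z]
    print("t",round(s['time'],2),"pos",p.round(4),"F",s['contact_force'].round(1),"open",round(s['opening'],3),"q",s['qpos'].round(2))
    print("dpos",q.inv().apply(np.array([x,y,z])-p).round(4),"drot",(q.inv()*R.from_matrix(M)).as_rotvec().round(4))
E
python3 -c "
from h import *
go(.45,.30,.25);go(.588,-.279,.2)
print(onplane('top',(128,72),0),onplane('top',(50,140),0.1),onplane('top',(424,120),0.0))"
```

```text
t 0.1 pos [0.1489 0.6578 0.2471] F [0.6 0.2 0.9] open 1.002 q [ 1.2   0.29  1.58  0.    1.28 -0.15]
dpos [-0.3727 -0.2824 -0.0025] drot [-0.0021 -0.0003  0.0006]
t 0.1 pos [0.1489 0.6578 0.2471] F [0.6 0.2 0.9] open 1.002 q [ 1.2   0.29  1.58  0.    1.28 -0.15]
dpos [-0.6353 -0.8165  0.0486] drot [-0.0021 -0.0003  0.0006]
[0.83223789 0.30849278 0.        ] [0.64646856 0.39964913 0.1       ] [ 0.73765768 -0.31888307  0.        ]
```

>>> carry_out(
  commands=[
    {"delta_pos": [-0.373, -0.282, -0.01], "delta_rot": [0, 0, 0], "claw": 100},
    {"delta_pos": [-0.373, -0.282, -0.01], "delta_rot": [0, 0, 0], "claw": 100},
    {"delta_pos": [-0.373, -0.282, -0.01], "delta_rot": [0, 0, 0], "claw": 100},
    {"delta_pos": [-0.373, -0.282, -0.01], "delta_rot": [0, 0, 0], "claw": 100},
    {"delta_pos": [-0.373, -0.282, -0.01], "delta_rot": [0, 0, 0], "claw": 100},
    {"delta_pos": [-0.373, -0.282, -0.01], "delta_rot": [0, 0, 0], "claw": 100},
    {"delta_pos": [-0.373, -0.282, -0.01], "delta_rot": [0, 0, 0], "claw": 100},
    {"delta_pos": [-0.373, -0.282, -0.01], "delta_rot": [0, 0, 0], "claw": 100},
  ],
)

```text
time: 0.77
eef_pos: [0.3643, 0.4015, 0.2545]
tcp_rot: [0.111, 0.994, -0.001, -0.0]
contact_force: [1.3, 0.7, -0.2]
opening: 1.002
```

```bash
python3 -c "
from h import *
go(.45,.30,.25);go(.55,0,.25);go(.588,-.279,.2)"
```

```text
t 0.77 pos [0.3643 0.4015 0.2545] F [ 1.3  0.7 -0.2] open 1.002 q [ 0.65 -0.01  1.9  -0.    1.26 -0.7 ]
dpos [-0.106  -0.0801  0.0047] drot [-0.0025 -0.0007  0.0009]
t 0.77 pos [0.3643 0.4015 0.2545] F [ 1.3  0.7 -0.2] open 1.002 q [ 0.65 -0.01  1.9  -0.    1.26 -0.7 ]
dpos [-0.2697 -0.3506  0.0052] drot [-0.0025 -0.0007  0.0009]
t 0.77 pos [0.3643 0.4015 0.2545] F [ 1.3  0.7 -0.2] open 1.002 q [ 0.65 -0.01  1.9  -0.    1.26 -0.7 ]
dpos [-0.3684 -0.6142  0.0558] drot [-0.0025 -0.0007  0.0009]
```

>>> carry_out(
  commands=[
    {"delta_pos": [-0.27, -0.35, 0], "delta_rot": [0, 0, 0], "claw": 100},
    {"delta_pos": [-0.27, -0.35, 0], "delta_rot": [0, 0, 0], "claw": 100},
    {"delta_pos": [-0.27, -0.35, 0], "delta_rot": [0, 0, 0], "claw": 100},
    {"delta_pos": [-0.27, -0.35, 0], "delta_rot": [0, 0, 0], "claw": 100},
    {"delta_pos": [-0.27, -0.35, 0], "delta_rot": [0, 0, 0], "claw": 100},
    {"delta_pos": [-0.27, -0.35, 0], "delta_rot": [0, 0, 0], "claw": 100},
    {"delta_pos": [-0.27, -0.35, 0], "delta_rot": [0, 0, 0], "claw": 100},
    {"delta_pos": [-0.27, -0.35, 0], "delta_rot": [0, 0, 0], "claw": 100},
  ],
)

```text
time: 1.43
eef_pos: [0.504, 0.0989, 0.2549]
tcp_rot: [0.111, 0.994, -0.001, -0.001]
contact_force: [0.1, 0.3, 0.1]
opening: 1.004
```

```bash
python3 -c "
from h import *
go(.588,-.279,.2)"
```

```text
t 1.43 pos [0.504  0.0989 0.2549] F [0.1 0.3 0.1] open 1.004 q [-0.   -0.08  1.96 -0.    1.26 -1.35]
dpos [-0.1654 -0.3499  0.0556] drot [-0.0025 -0.001   0.0008]
```

>>> carry_out(
  commands=[
    {"delta_pos": [-0.165, -0.35, 0.055], "delta_rot": [0, 0, 0], "claw": 100},
    {"delta_pos": [-0.165, -0.35, 0.055], "delta_rot": [0, 0, 0], "claw": 100},
    {"delta_pos": [-0.165, -0.35, 0.055], "delta_rot": [0, 0, 0], "claw": 100},
    {"delta_pos": [-0.165, -0.35, 0.055], "delta_rot": [0, 0, 0], "claw": 100},
    {"delta_pos": [-0.165, -0.35, 0.055], "delta_rot": [0, 0, 0], "claw": 100},
    {"delta_pos": [-0.165, -0.35, 0.055], "delta_rot": [0, 0, 0], "claw": 100},
    {"delta_pos": [-0.165, -0.35, 0.055], "delta_rot": [0, 0, 0], "claw": 100},
    {"delta_pos": [-0.165, -0.35, 0.055], "delta_rot": [0, 0, 0], "claw": 100},
  ],
)

```text
time: 2.1
eef_pos: [0.5746, -0.2234, 0.208]
tcp_rot: [0.111, 0.994, -0.001, -0.001]
contact_force: [0.6, 0.1, -0.7]
opening: 1.001
```

```bash
python3 -c "
from h import *
go(.588,-.279,.15)"
```

```text
t 2.1 pos [ 0.5746 -0.2234  0.208 ] F [ 0.6  0.1 -0.7] open 1.001 q [-0.53  0.2   1.76 -0.    1.19 -1.88]
dpos [-0.0254 -0.0511  0.058 ] drot [-0.0022 -0.0019  0.0004]
```

>>> carry_out(
  commands=[
    {"delta_pos": [-0.025, -0.051, 0.0], "delta_rot": [0, 0, 0], "claw": 100},
    {"delta_pos": [-0.025, -0.051, 0.0], "delta_rot": [-0.002, -0.002, 0], "claw": 100},
    {"delta_pos": [-0.025, -0.051, 0.03], "delta_rot": [-0.002, -0.002, 0], "claw": 100},
    {"delta_pos": [-0.025, -0.051, 0.058], "delta_rot": [-0.002, -0.002, 0], "claw": 100},
    {"delta_pos": [-0.025, -0.051, 0.058], "delta_rot": [-0.002, -0.002, 0], "claw": 100},
    {"delta_pos": [-0.025, -0.051, 0.058], "delta_rot": [-0.002, -0.002, 0], "claw": 100},
  ],
)

```text
time: 2.6
eef_pos: [0.5861, -0.2778, 0.1473]
tcp_rot: [0.111, 0.994, 0.001, -0.003]
contact_force: [-1.1, 0.2, -0.0]
opening: 1.0
```

```bash
python3 - <<'E'
from h import *
go(.588,-.279,.047)
p,d=ctrl.read_camera("side"); cv2.imwrite("pics/side1.png",p[:,:,::-1])
cv2.imwrite("pics/side1c.png",cv2.resize(p[40:240,200:420,::-1],None,fx=3,fy=3))
E
```

```text
t 2.6 pos [ 0.5861 -0.2778  0.1473] F [-1.1  0.2 -0. ] open 1.0 q [-0.6   0.33  1.72 -0.    1.1  -1.95]
dpos [-0.0027 -0.0009  0.1003] drot [ 0.0021 -0.0055  0.0003]
```

View pics/side1c.png

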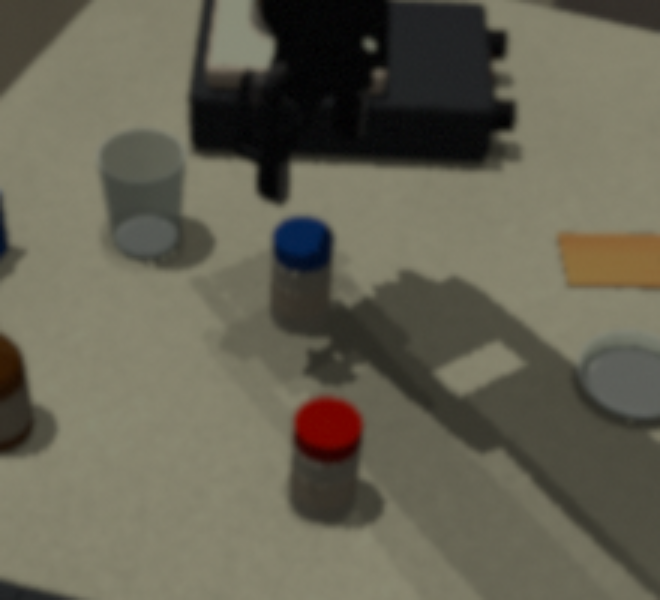

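The near fingertip is at crop (272,195) and the blue lid is at crop (302,243). I'll check that against the projected fingertip position.

```bash
python3 - <<'E'
from h import *
c=ctrl.camera_info("side");K=np.array([[c['fx'],0,c['cx']],[0,c['fy'],c['cy']],[0,0,1]])
for P in([.597,-.228,.130],[.575,-.328,.13],[.586,-.278,.13],[.588,-.279,.08],[.588,-.279,.0]):
    u=cv2.projectPoints(np.array([P]),c['rvec'],c['tvec'],K,np.array([c['k1'],0,0,0]))[0].ravel();print(P,u,(u-[200,40])*3)
p,d=ctrl.read_camera("top"); cv2.imwrite("pics/top1c.png",cv2.resize(p[80:280,300:520,::-1],None,fx=3,fy=3))
E
```

```text
[0.597, -0.228, 0.13] [289.40734917 113.22186742] [268.22204751 219.66560225]
[0.575, -0.328, 0.13] [316.47318261  88.81299401] [349.41954783 146.43898202]
[0.586, -0.278, 0.13] [303.33040903 100.65978897] [309.99122708 181.97936691]
[0.588, -0.279, 0.08] [301.58520035 118.71157031] [304.75560106 236.13471093]
[0.588, -0.279, 0.0] [300.08300669 145.59193787] [300.24902008 316.77581362]
```

View pics/top1c.png

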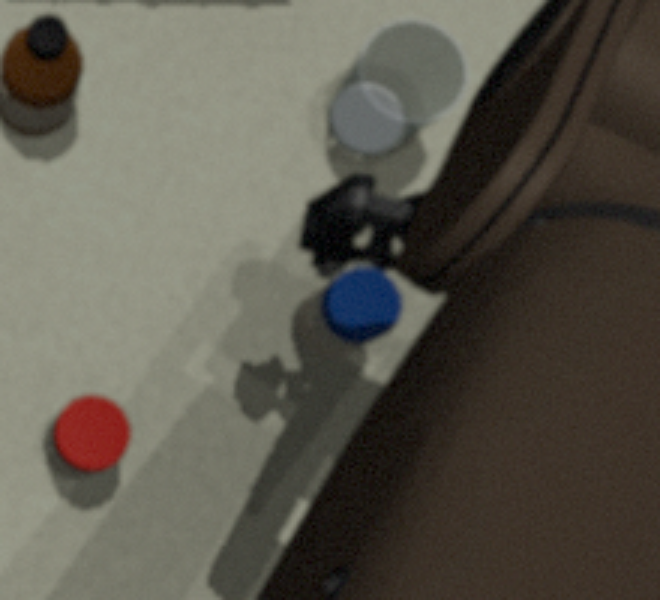

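```bash
python3 - <<'E'
from h import *
c=ctrl.camera_info("top");K=np.array([[c['fx'],0,c['cx']],[0,c['fy'],c['cy']],[0,0,1]])
for P in([.597,-.228,.143],[.597,-.228,.2],[.575,-.328,.14],[.588,-.279,.08],[.588,-.279,.0]):
    u=cv2.projectPoints(np.array([P]),c['rvec'],c['tvec'],K,np.array([c['k1'],0,0,0]))[0].ravel();print(P,u,(u-[300,80])*3)
E
```

```text
[0.597, -0.228, 0.143] [403.89199507 167.78938837] [311.6759852  263.36816512]
[0.597, -0.228, 0.2] [415.66157152 158.58762777] [346.98471455 235.76288332]
[0.575, -0.328, 0.14] [463.38934115 182.46425353] [490.16802346 307.3927606 ]
[0.588, -0.279, 0.08] [421.04090045 181.76549278] [363.12270135 305.29647835]
[0.588, -0.279, 0.0] [406.87094847 190.14238726] [320.61284542 330.42716179]
```

The projections match both pictures: the lid is predicted at (363,305) in the top crop and seen there, and the finger falls where expected. I'll descend.

>>> carry_out(
  commands=[
    {"delta_pos": [-0.003, -0.001, 0.02], "delta_rot": [0.002, -0.005, 0], "claw": 100},
    {"delta_pos": [-0.003, -0.001, 0.04], "delta_rot": [0.002, -0.005, 0], "claw": 100},
    {"delta_pos": [-0.003, -0.001, 0.06], "delta_rot": [0.002, -0.005, 0], "claw": 100},
    {"delta_pos": [-0.003, -0.001, 0.08], "delta_rot": [0.002, -0.005, 0], "claw": 100},
    {"delta_pos": [-0.003, -0.001, 0.1], "delta_rot": [0.002, -0.005, 0], "claw": 100},
    {"delta_pos": [-0.003, -0.001, 0.1], "delta_rot": [0.002, -0.005, 0], "claw": 100},
    {"delta_pos": [-0.003, -0.001, 0.1], "delta_rot": [0.002, -0.005, 0], "claw": 100},
  ],
)

```text
time: 3.28
eef_pos: [0.5916, -0.2805, 0.0525]
tcp_rot: [0.111, 0.994, -0.002, 0.004]
contact_force: [-0.1, -0.1, 0.1]
opening: 1.0
```

```bash
python3 -c "
from h import *
go(.588,-.279,.047)"
```

```text
t 3.28 pos [ 0.5916 -0.2805  0.0525] F [-0.1 -0.1  0.1] open 1.0 q [-0.6   0.45  1.75 -0.    0.93 -1.95]
dpos [0.0039 0.0007 0.0055] drot [-0.003   0.0074  0.0015]
```

>>> carry_out(
  commands=[
    {"delta_pos": [0.003, 0.001, 0.005], "delta_rot": [0, 0.003, 0], "claw": 100},
    {"delta_pos": [0.003, 0.001, 0.005], "delta_rot": [-0.001, 0.003, 0], "claw": 45},
    {"delta_pos": [0.003, 0.001, 0.005], "delta_rot": [-0.001, 0.003, 0], "claw": 0},
    {"delta_pos": [0.003, 0.001, 0.005], "delta_rot": [-0.001, 0.003, 0], "claw": 0},
    {"delta_pos": [0.003, 0.001, 0.005], "delta_rot": [-0.001, 0.003, 0], "claw": 0},
    {"delta_pos": [0.003, 0.001, 0.005], "delta_rot": [-0.001, 0.003, 0], "claw": 0},
    {"delta_pos": [0.003, 0.001, 0.005], "delta_rot": [-0.001, 0.003, 0], "claw": 0},
    {"delta_pos": [0.003, 0.001, 0.005], "delta_rot": [-0.001, 0.003, 0], "claw": 0},
  ],
  force=60,
)

```text
time: 3.95
eef_pos: [0.5898, -0.2795, 0.049]
tcp_rot: [0.111, 0.994, -0.002, 0.003]
contact_force: [-1.1, -0.1, 6.3]
opening: 0.527
```

```bash
python3 -c "
from h import *
go(.588,-.279,.26)"
```

```text
t 3.95 pos [ 0.5898 -0.2795  0.049 ] F [-1.1 -0.1  6.3] open 0.527 q [-0.6   0.46  1.75 -0.    0.93 -1.95]
dpos [ 0.0005 -0.0005 -0.211 ] drot [-0.0029  0.0065  0.0014]
```

>>> carry_out(
  commands=[
    {"delta_pos": [0, 0, -0.02], "delta_rot": [0, 0.0, 0], "claw": 0},
    {"delta_pos": [0, 0, -0.05], "delta_rot": [0, 0.003, 0], "claw": 0},
    {"delta_pos": [0, 0, -0.08], "delta_rot": [0, 0.003, 0], "claw": 0},
    {"delta_pos": [0, 0, -0.11], "delta_rot": [0, 0.003, 0], "claw": 0},
    {"delta_pos": [0, 0, -0.14], "delta_rot": [0, 0.003, 0], "claw": 0},
    {"delta_pos": [0, 0, -0.17], "delta_rot": [0, 0.003, 0], "claw": 0},
    {"delta_pos": [0, 0, -0.18], "delta_rot": [0, 0.003, 0], "claw": 0},
    {"delta_pos": [0, 0, -0.18], "delta_rot": [0, 0.003, 0], "claw": 0},
  ],
)

```text
time: 4.62
eef_pos: [0.59, -0.2796, 0.2324]
tcp_rot: [0.111, 0.994, -0.003, 0.004]
contact_force: [0.1, 0.6, -1.8]
opening: 0.525
```

```bash
python3 -c "
from h import *
go(.5775,.204,.23)
p,d=ctrl.read_camera('side'); cv2.imwrite('pics/side2.png',p[:,:,::-1])"
```

```text
t 4.62 pos [ 0.59   -0.2796  0.2324] F [ 0.1  0.6 -1.8] open 0.525 q [-0.6   0.25  1.66 -0.    1.23 -1.95]
dpos [ 0.1187  0.4689 -0.0012] drot [-0.0051  0.0094  0.0015]
```

View pics/side2.png

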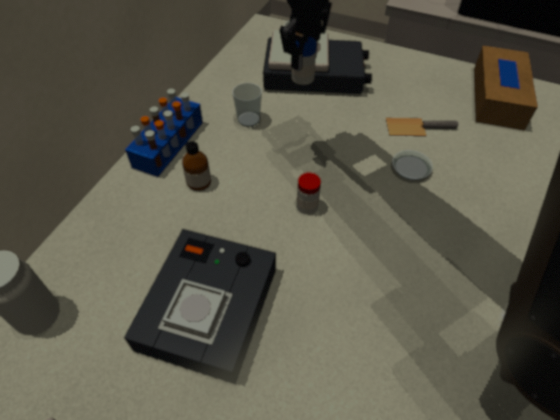

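The jar is held upright between the fingers, with its base at about (303,80), and the red jar at (309,190) hasn't moved. I'll carry it to above the tray.

>>> carry_out(
  commands=[
    {"delta_pos": [0.01, 0.03, 0], "delta_rot": [-0.002, 0.004, 0], "claw": 0},
    {"delta_pos": [0.12, 0.47, 0], "delta_rot": [-0.004, 0.008, 0], "claw": 0},
    {"delta_pos": [0.12, 0.47, 0], "delta_rot": [-0.004, 0.008, 0], "claw": 0},
    {"delta_pos": [0.12, 0.47, 0], "delta_rot": [-0.004, 0.008, 0], "claw": 0},
    {"delta_pos": [0.12, 0.47, 0], "delta_rot": [-0.004, 0.008, 0], "claw": 0},
    {"delta_pos": [0.12, 0.47, 0], "delta_rot": [-0.004, 0.008, 0], "claw": 0},
    {"delta_pos": [0.12, 0.47, 0], "delta_rot": [-0.004, 0.008, 0], "claw": 0},
    {"delta_pos": [0.12, 0.47, 0], "delta_rot": [-0.004, 0.008, 0], "claw": 0},
  ],
)

```text
time: 5.33
eef_pos: [0.5768, 0.0463, 0.2235]
tcp_rot: [0.111, 0.994, 0.0, -0.005]
contact_force: [0.3, 0.4, -1.7]
opening: 0.525
```

```bash
python3 -c "
from h import *
go(.5775,.204,.23)"
```

```text
t 5.33 pos [0.5768 0.0463 0.2235] F [ 0.3  0.4 -1.7] open 0.525 q [-0.1   0.1   1.84  0.    1.21 -1.44]
dpos [ 0.0342  0.154  -0.0062] drot [-0.0001 -0.0098  0.0011]
```

>>> carry_out(
  commands=[
    {"delta_pos": [0.034, 0.154, -0.006], "delta_rot": [0, -0.005, 0], "claw": 0},
    {"delta_pos": [0.034, 0.154, -0.006], "delta_rot": [0, -0.005, 0], "claw": 0},
    {"delta_pos": [0.034, 0.154, -0.006], "delta_rot": [0, -0.005, 0], "claw": 0},
    {"delta_pos": [0.034, 0.154, -0.006], "delta_rot": [0, -0.005, 0], "claw": 0},
    {"delta_pos": [0.034, 0.154, -0.006], "delta_rot": [0, -0.005, 0], "claw": 0},
    {"delta_pos": [0.034, 0.154, -0.006], "delta_rot": [0, -0.005, 0], "claw": 0},
    {"delta_pos": [0.034, 0.154, -0.006], "delta_rot": [0, -0.005, 0], "claw": 0},
  ],
)

```text
time: 5.92
eef_pos: [0.5763, 0.2037, 0.2265]
tcp_rot: [0.111, 0.994, -0.001, -0.005]
contact_force: [-0.4, -0.0, -1.5]
opening: 0.522
```

```bash
python3 -c "
from h import *
go(.5775,.204,.13)
for n in('side','top'):
  p,d=ctrl.read_camera(n); cv2.imwrite(f'pics/{n}3.png',p[:,:,::-1])"
```

```text
t 5.92 pos [0.5763 0.2037 0.2265] F [-0.4 -0.  -1.5] open 0.522 q [ 0.17  0.17  1.75  0.    1.23 -1.18]
dpos [-0.002   0.0008  0.0965] drot [-0.0027 -0.0095  0.0018]
```

View pics/side3.png

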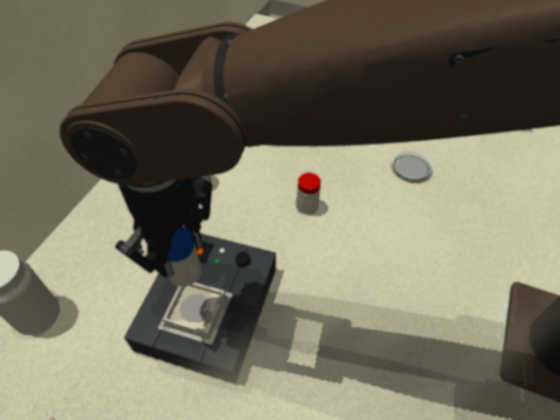

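View pics/top3.png

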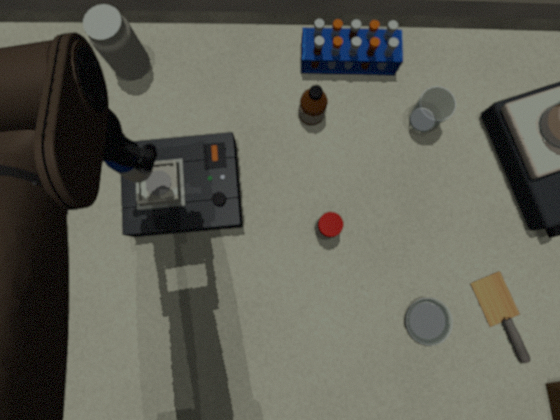

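The side view shows the jar's underside at about (185,283), above the tray and lined up with it. I'll descend to just above the floor; seating should come at a TCP z of about 0.119.

>>> carry_out(
  commands=[
    {"delta_pos": [-0.003, 0.001, 0.02], "delta_rot": [-0.002, -0.005, 0], "claw": 0},
    {"delta_pos": [-0.003, 0.001, 0.04], "delta_rot": [-0.002, -0.005, 0], "claw": 0},
    {"delta_pos": [-0.003, 0.001, 0.06], "delta_rot": [-0.002, -0.005, 0], "claw": 0},
    {"delta_pos": [-0.003, 0.001, 0.08], "delta_rot": [-0.002, -0.005, 0], "claw": 0},
    {"delta_pos": [-0.003, 0.001, 0.09], "delta_rot": [-0.002, -0.005, 0], "claw": 0},
    {"delta_pos": [-0.003, 0.001, 0.095], "delta_rot": [-0.002, -0.005, 0], "claw": 0},
    {"delta_pos": [-0.003, 0.001, 0.095], "delta_rot": [-0.002, -0.005, 0], "claw": 0},
    {"delta_pos": [-0.003, 0.001, 0.095], "delta_rot": [-0.002, -0.005, 0], "claw": 0},
  ],
)

```text
time: 6.68
eef_pos: [0.5802, 0.2026, 0.1337]
tcp_rot: [0.112, 0.994, 0.0, -0.001]
contact_force: [0.1, 0.3, -0.3]
opening: 0.527
```

```bash
python3 -c "
from h import *
go(.579,.204,.119)
for n in('side','top'):
  p,d=ctrl.read_camera(n); 
  if n=='side': cv2.imwrite(f'pics/{n}4.png',cv2.resize(p[200:380,100:300,::-1],None,fx=3,fy=3))"
```

```text
t 6.68 pos [0.5802 0.2026 0.1337] F [ 0.1  0.3 -0.3] open 0.527 q [ 0.17  0.27  1.82  0.    1.05 -1.18]
dpos [0.0015 0.0011 0.0147] drot [ 0.0008 -0.0014 -0.0011]
```

View pics/side4.png

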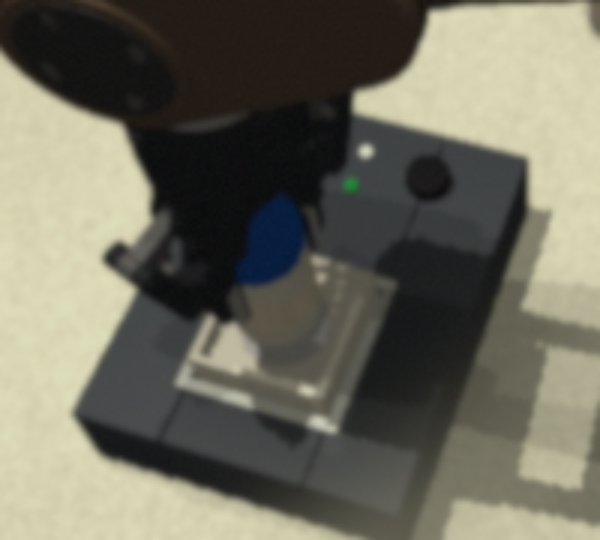

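The jar bottom at crop (285,345) is inside the pocket outline. I'll lower it slowly and watch the force.

>>> carry_out(
  commands=[
    {"delta_pos": [0.001, 0.001, 0.003], "delta_rot": [0, 0, 0], "claw": 0},
    {"delta_pos": [0.001, 0.001, 0.006], "delta_rot": [0, 0, 0], "claw": 0},
    {"delta_pos": [0.001, 0.001, 0.009], "delta_rot": [0, 0, 0], "claw": 0},
    {"delta_pos": [0.001, 0.001, 0.011], "delta_rot": [0, 0, 0], "claw": 0},
    {"delta_pos": [0.001, 0.001, 0.013], "delta_rot": [0, 0, 0], "claw": 0},
    {"delta_pos": [0.001, 0.001, 0.013], "delta_rot": [0, 0, 0], "claw": 0},
  ],
)

```text
time: 7.28
eef_pos: [0.5795, 0.2042, 0.1209]
tcp_rot: [0.112, 0.994, 0.001, -0.0]
contact_force: [0.4, -0.8, -1.5]
opening: 0.527
```

>>> carry_out(
  commands=[
    {"delta_pos": [0, 0, 0.001], "delta_rot": [0, 0, 0], "claw": 0},
    {"delta_pos": [0, 0, 0.002], "delta_rot": [0, 0, 0], "claw": 0},
    {"delta_pos": [0, 0, 0.003], "delta_rot": [0, 0, 0], "claw": 0},
    {"delta_pos": [0, 0, 0.003], "delta_rot": [0, 0, 0], "claw": 0},
  ],
)

```text
time: 7.62
eef_pos: [0.5796, 0.2042, 0.1189]
tcp_rot: [0.112, 0.994, 0.0, -0.0]
contact_force: [-3.0, -0.8, 5.2]
opening: 0.528
```

The force stepped by about 7 N at z = 0.119, so the jar is on the floor. I'll release it there so it settles, then look.

>>> carry_out(
  commands=[
    {"delta_pos": [0, 0, 0], "delta_rot": [0, 0, 0], "claw": 0},
    {"delta_pos": [0, 0, 0], "delta_rot": [0, 0, 0], "claw": 60},
    {"delta_pos": [0, 0, 0], "delta_rot": [0, 0, 0], "claw": 70},
    {"delta_pos": [0, 0, 0], "delta_rot": [0, 0, 0], "claw": 90},
    {"delta_pos": [0, 0, 0], "delta_rot": [0, 0, 0], "claw": 100},
    {"delta_pos": [0, 0, 0], "delta_rot": [0, 0, 0], "claw": 100},
  ],
)

```text
time: 8.12
eef_pos: [0.5796, 0.2042, 0.1187]
tcp_rot: [0.112, 0.994, 0.0, -0.0]
contact_force: [0.5, 0.9, -0.3]
opening: 1.003
```

>>> carry_out(
  commands=[
    {"delta_pos": [0, 0, -0.02], "delta_rot": [0, 0, 0], "claw": 100},
    {"delta_pos": [0, 0, -0.05], "delta_rot": [0, 0, 0], "claw": 100},
    {"delta_pos": [0, 0, -0.08], "delta_rot": [0, 0, 0], "claw": 100},
    {"delta_pos": [0, 0, -0.11], "delta_rot": [0, 0, 0], "claw": 100},
    {"delta_pos": [0, 0, -0.12], "delta_rot": [0, 0, 0], "claw": 50},
    {"delta_pos": [0, 0, -0.12], "delta_rot": [0, 0, 0], "claw": 0},
    {"delta_pos": [0, 0, -0.12], "delta_rot": [0, 0, 0], "claw": 0},
    {"delta_pos": [0, 0, -0.12], "delta_rot": [0, 0, 0], "claw": 0},
  ],
)

```text
time: 8.78
eef_pos: [0.5785, 0.2039, 0.2359]
tcp_rot: [0.112, 0.994, -0.0, -0.003]
contact_force: [0.2, 0.1, -0.2]
opening: 0.457
```

```bash
python3 -c "
from h import *
go(.579,.204,.17)
for n,b in(('side',(100,200,300,380)),('top',(80,100,280,250))):
  p,d=ctrl.read_camera(n); np.savez(n+'5.npz',p=p,d=d)
  cv2.imwrite(f'pics/{n}5.png',cv2.resize(p[b[1]:b[3],b[0]:b[2],::-1],None,fx=3,fy=3))"
```

```text
t 8.78 pos [0.5785 0.2039 0.2359] F [ 0.2  0.1 -0.2] open 0.457 q [ 0.17  0.17  1.74  0.    1.24 -1.17]
dpos [-0.0008  0.0003  0.0659] drot [-0.0008 -0.005  -0.0005]
```

View pics/side5.png

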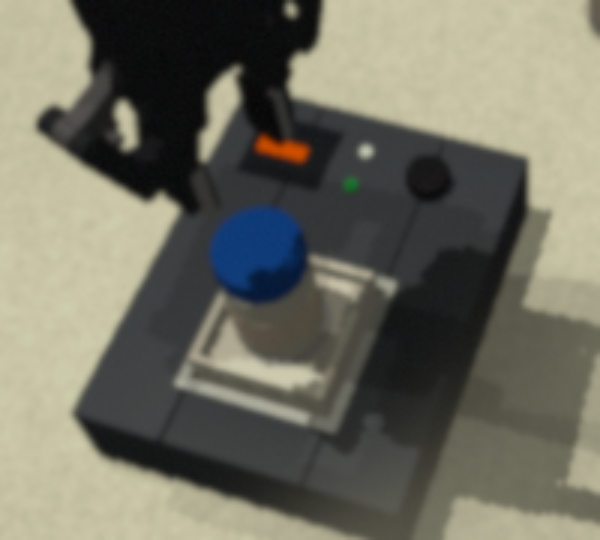

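View pics/top5.png

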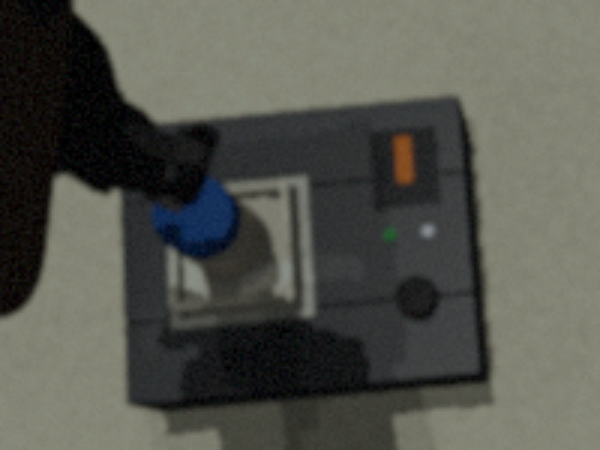

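The jar stands free in the raised tray, with its lid at side crop (258,246) and top crop (197,216). I'll check where the lid is.

```bash
python3 -c "
from h import *
a=np.array((258,246))/3+[100,200]-.33; b=np.array((197,216))/3+[80,100]-.33
print(onplane('side',a,.15),onplane('top',b,.15),cross(a,b))
go(.579,.204,.17)"
```

```text
[0.58011785 0.20375916 0.15      ] [0.57904077 0.20192204 0.15      ] (array([0.5802106 , 0.20284703, 0.14806342]), np.float64(0.0014357328302000592))
t 8.88 pos [0.5785 0.2038 0.2357] F [ 0.7 -0.1  1. ] open 0.268 q [ 0.17  0.17  1.74  0.    1.24 -1.17]
dpos [-0.0009  0.0003  0.0657] drot [-0.001  -0.0056 -0.0006]
```

>>> carry_out(
  commands=[
    {"delta_pos": [-0.001, 0, 0], "delta_rot": [0, -0.003, 0], "claw": 0},
    {"delta_pos": [-0.001, 0, 0], "delta_rot": [0, -0.003, 0], "claw": 0},
    {"delta_pos": [-0.001, 0, 0.01], "delta_rot": [0, -0.003, 0], "claw": 0},
    {"delta_pos": [-0.001, 0, 0.03], "delta_rot": [0, -0.003, 0], "claw": 0},
    {"delta_pos": [-0.001, 0, 0.05], "delta_rot": [0, -0.003, 0], "claw": 0},
    {"delta_pos": [-0.001, 0, 0.06], "delta_rot": [0, -0.003, 0], "claw": 0},
    {"delta_pos": [-0.001, 0, 0.06], "delta_rot": [0, -0.003, 0], "claw": 0},
    {"delta_pos": [-0.001, 0, 0.06], "delta_rot": [0, -0.003, 0], "claw": 0},
  ],
)

```text
time: 9.55
eef_pos: [0.5787, 0.2036, 0.1747]
tcp_rot: [0.112, 0.994, -0.001, -0.002]
contact_force: [1.2, 0.7, 0.3]
opening: 0.001
```

>>> carry_out(
  commands=[
    {"delta_pos": [0, 0, 0.003], "delta_rot": [0, 0, 0], "claw": 0},
    {"delta_pos": [0, 0, 0.005], "delta_rot": [0, 0, 0], "claw": 0},
    {"delta_pos": [0, 0, 0.007], "delta_rot": [0, 0, 0], "claw": 0},
    {"delta_pos": [0, 0, 0.009], "delta_rot": [0, 0, 0], "claw": 0},
    {"delta_pos": [0, 0, 0.009], "delta_rot": [0, 0, 0], "claw": 0},
  ],
)

```text
time: 9.97
eef_pos: [0.5792, 0.2037, 0.1668]
tcp_rot: [0.112, 0.994, -0.0, -0.001]
contact_force: [-0.7, 0.4, 4.8]
opening: 0.002
```

It made contact at z≈0.167 as predicted, so the stop should be near 0.140. Pressing slowly.

>>> carry_out(
  commands=[
    {"delta_pos": [0, 0, 0.003], "delta_rot": [0, 0, 0], "claw": 0},
    {"delta_pos": [0, 0, 0.006], "delta_rot": [0, 0, 0], "claw": 0},
    {"delta_pos": [0, 0, 0.009], "delta_rot": [0, 0, 0], "claw": 0},
    {"delta_pos": [0, 0, 0.012], "delta_rot": [0, 0, 0], "claw": 0},
    {"delta_pos": [0, 0, 0.015], "delta_rot": [0, 0, 0], "claw": 0},
    {"delta_pos": [0, 0, 0.018], "delta_rot": [0, 0, 0], "claw": 0},
    {"delta_pos": [0, 0, 0.02], "delta_rot": [0, 0, 0], "claw": 0},
    {"delta_pos": [0, 0, 0.02], "delta_rot": [0, 0, 0], "claw": 0},
  ],
)

```text
time: 10.63
eef_pos: [0.5797, 0.2038, 0.1488]
tcp_rot: [0.112, 0.994, -0.0, -0.001]
contact_force: [-3.5, -0.6, 7.2]
opening: 0.005
```

>>> carry_out(
  commands=[
    {"delta_pos": [0, 0, 0.002], "delta_rot": [0, 0, 0], "claw": 0},
    {"delta_pos": [0, 0, 0.004], "delta_rot": [0, 0, 0], "claw": 0},
    {"delta_pos": [0, 0, 0.005], "delta_rot": [0, 0, 0], "claw": 0},
    {"delta_pos": [0, 0, 0.005], "delta_rot": [0, 0, 0], "claw": 0},
  ],
)

```text
time: 10.97
eef_pos: [0.5803, 0.2039, 0.1462]
tcp_rot: [0.112, 0.994, -0.0, -0.0]
contact_force: [-3.0, -0.4, 8.2]
opening: -0.0
```

>>> carry_out(
  commands=[
    {"delta_pos": [0, 0, 0.002], "delta_rot": [0, 0, 0], "claw": 0},
    {"delta_pos": [0, 0, 0.004], "delta_rot": [0, 0, 0], "claw": 0},
    {"delta_pos": [0, 0, 0.006], "delta_rot": [0, 0, 0], "claw": 0},
    {"delta_pos": [0, 0, 0.007], "delta_rot": [0, 0, 0], "claw": 0},
    {"delta_pos": [0, 0, 0.007], "delta_rot": [0, 0, 0], "claw": 0},
  ],
)

```text
time: 11.38
eef_pos: [0.581, 0.2041, 0.1418]
tcp_rot: [0.112, 0.994, 0.0, 0.001]
contact_force: [-3.5, -1.3, 9.5]
opening: 0.001
```

>>> carry_out(
  commands=[
    {"delta_pos": [0, 0, 0.002], "delta_rot": [0, 0, 0], "claw": 0},
    {"delta_pos": [0, 0, 0.004], "delta_rot": [0, 0, 0], "claw": 0},
    {"delta_pos": [0, 0, 0.005], "delta_rot": [0, 0, 0], "claw": 0},
    {"delta_pos": [0, 0, 0.005], "delta_rot": [0, 0, 0], "claw": 0},
  ],
)

```text
time: 11.72
eef_pos: [0.5823, 0.2044, 0.1408]
tcp_rot: [0.111, 0.994, 0.0, 0.002]
contact_force: [-4.2, -1.2, 13.2]
opening: 0.002
```

>>> carry_out(
  commands=[
    {"delta_pos": [0.001, 0, 0.003], "delta_rot": [0, 0, 0], "claw": 0},
    {"delta_pos": [0.001, 0, 0.006], "delta_rot": [0, 0, 0], "claw": 0},
    {"delta_pos": [0.001, 0, 0.006], "delta_rot": [0, 0, 0], "claw": 0},
  ],
)

```text
time: 11.97
eef_pos: [0.5837, 0.2051, 0.1412]
tcp_rot: [0.111, 0.994, 0.001, 0.005]
contact_force: [-5.6, -0.8, 19.2]
opening: 0.001
```

The force rose to 19 N with no more descent, so the tray is at the solid stop. I'll lift off gently.

>>> carry_out(
  commands=[
    {"delta_pos": [0, 0, -0.003], "delta_rot": [0, 0, 0], "claw": 0},
    {"delta_pos": [0, 0, -0.006], "delta_rot": [0, 0, 0], "claw": 0},
    {"delta_pos": [0, 0, -0.009], "delta_rot": [0, 0, 0], "claw": 0},
    {"delta_pos": [0, 0, -0.012], "delta_rot": [0, 0, 0], "claw": 0},
    {"delta_pos": [0, 0, -0.012], "delta_rot": [0, 0, 0], "claw": 0},
  ],
)

```text
time: 12.38
eef_pos: [0.5834, 0.205, 0.153]
tcp_rot: [0.111, 0.994, 0.001, 0.004]
contact_force: [0.2, 0.2, -0.6]
opening: 0.002
```

Zero force at z=0.153, where an unlatched tray would still be pushing with 6 N or more, so the latch has caught. I'll retreat and look.

>>> carry_out(
  commands=[
    {"delta_pos": [0, 0, -0.02], "delta_rot": [0, 0, 0], "claw": 0},
    {"delta_pos": [0, 0, -0.05], "delta_rot": [0, 0, 0], "claw": 0},
    {"delta_pos": [0, 0, -0.08], "delta_rot": [0, 0, 0], "claw": 0},
    {"delta_pos": [0, -0.03, -0.1], "delta_rot": [0, 0, 0], "claw": 0},
    {"delta_pos": [0, -0.07, -0.1], "delta_rot": [0, 0, 0], "claw": 0},
    {"delta_pos": [0, -0.11, -0.1], "delta_rot": [0, 0, 0], "claw": 0},
    {"delta_pos": [0, -0.15, -0.1], "delta_rot": [0, 0, 0], "claw": 0},
    {"delta_pos": [0, -0.15, -0.1], "delta_rot": [0, 0, 0], "claw": 0},
  ],
)

```text
time: 13.05
eef_pos: [0.5481, 0.0534, 0.2517]
tcp_rot: [0.114, 0.993, -0.001, 0.004]
contact_force: [0.9, -0.0, 0.2]
opening: -0.002
```

```bash
python3 -c "
from h import *
go(.579,.204,.17)
for n,b in(('side',(100,180,340,380)),('top',(80,100,280,250))):
  p,d=ctrl.read_camera(n); np.savez(n+'6.npz',p=p,d=d)
  cv2.imwrite(f'pics/{n}6.png',cv2.resize(p[b[1]:b[3],b[0]:b[2],::-1],None,fx=3,fy=3))"
```

```text
t 13.05 pos [0.5481 0.0534 0.2517] F [ 0.9 -0.   0.2] open -0.002 q [-0.09  0.01  1.88 -0.    1.24 -1.43]
dpos [0.0045 0.1537 0.0816] drot [-0.0003  0.0073 -0.0047]
```

View pics/side6.png

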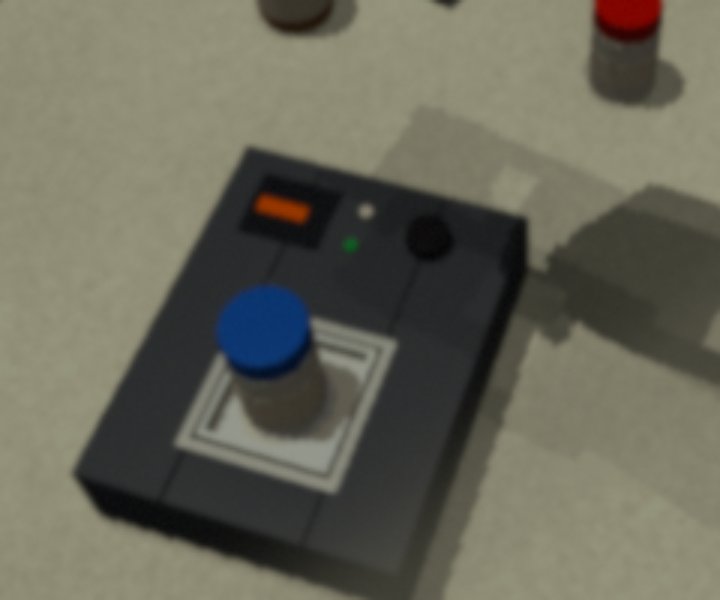

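View pics/top6.png

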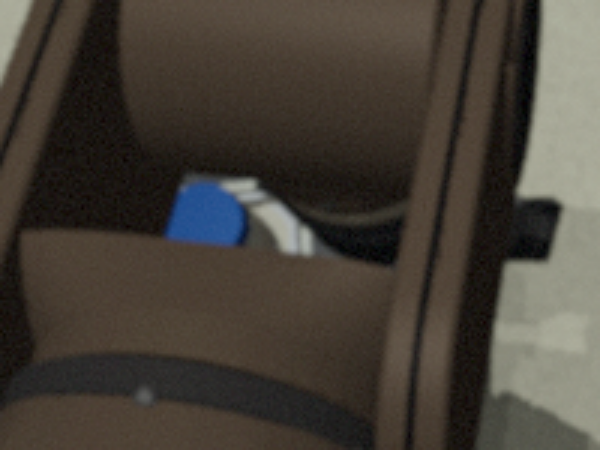

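The side view shows the tray lip flush with the bezel and the jar upright, with its lid at crop (264,326). The arm blocks most of the top view. One quick position check, then I'll hand in.

```bash
python3 -c "
from h import *
a=np.array((264,327))/3+[100,180]-.33; print(onplane('side',a,.1313))
base=np.array((284,405))/3+[100,180]-.33; print('base',onplane('side',base,.0513))
p=np.load('side6.npz')['p']
for c in blobs(p,(0,150,80),(8,255,255),(290,165,330,215)): print('red',cv2.boundingRect(c))
print(ctrl.sign_off(), ctrl.get_state()['contact_force'].round(1))"
```

```text
[0.57958685 0.20469529 0.1313    ]
base [0.57956641 0.20808093 0.0513    ]
red (299, 174, 22, 17)
the job is handed in; nothing more can be done
the job is handed in; nothing more can be done
```

The blue-lidded jar is standing in the latched tray, and I handed the job in at about 13 s of the 48 s allowed. The sign-off gives no verdict, so these are my own last checks.

**What I did:** I gripped the blue jar at 60 N, carried it over the red jar's height, and set it on the raised tray's floor. I let go and confirmed in the pictures that it stood free there. I then pressed the lid with the shut fingertips down to the solid stop (19 N with no further descent) and lifted off.

**Last checks:**
- **Latch:** The contact force was about zero 12 mm above the stop. An unlatched tray would still have been pushing with at least 6 N. The side picture shows the tray lip flush with the deck frame.
- **Jar position:** The jar looks upright. In the side view its lid centre is about 2 mm from my measured tray centre.
- **Red jar:** Its lid appears at the same pixels as at the start, except that the measured outline is one pixel taller.
- **Arm:** It is clear of the station, and the contact force is about zero.

**Weaker or missing checks:**
- **Top view:** The arm mostly blocked it, so the final position comes from the side view alone.
- **Jar base:** A rough reading by eye, partly hidden, put it 4 mm off centre in y.
- **Fingertip drift:** The fingertips drifted about 4 mm in x during the press. The lid position shows no sign that the jar moved.

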